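# Set the spirit level on the board in the vise

## Robot

A 7-joint arm with a two-finger parallel gripper is mounted at the origin on the work surface. World frame = base frame: x ahead of the robot, y to its left, z up, the work surface at z = 0. Lengths are in m, angles in rad, forces in N, time in s.
With the tool pointing down it reaches from about 0.4 to 0.875 m from the base axis. Payload 19.3 kg.
Tool frame: the origin (TCP) lies midway between the tips of the shut fingers; the grasp point (between the pads) lies 19 mm behind it (bot.pinch_z is the distance from the TCP to the grasp point, in m); z points along the fingers, y is the line along which they close (so a half turn about z gives the same grasp; the last joint's range is limited). The gripper opens to 85 mm and grips with 20 to 120 N. Pads are 22 mm wide; open, the fingers measure 114 mm over their backs; the gripper's body (76 mm by 85 mm) begins 54 mm behind the grasp point. The pads swing forward as they close: fully open they stand 13 mm farther back than shut.
Start: joints at [1.082, 0.521, -0.036, 1.599, 0.021, 1.021, -0.113], TCP at [0.254, -0.571, 0.231] pointing down, gripper open.
Joint ranges: [-2.91, 2.91], [-0.3, 2.13], [-1.5, 1.42], [0.17, 2.43], [-1.26, 4.41], [0.16, 1.93], [-2.52, 2.52]. Speed limits (rad/s): [1.89, 1.89, 2.39, 2.39, 3.01, 3.01, 3.01].

## Interface

Orientations are given as [roll, pitch, yaw] about the fixed x, y, z axes, in that order (R = Rz(yaw) Ry(pitch) Rx(roll)).
In Python, from workcell import observe, viewer, bot gives the robot as it stands. The module is installed in compiled form; this text tells all that it offers.
- The arm moves only by the tool play_rows, never from a script. Its argument "motion" is a list of rows, each a list of 7 numbers: the shift along the tool's x, y, z in cm, then the turn, a rotation vector about the tool's x, y, z in rad, then the opening, from -1 (shut) to 1 (fully open), so that 0 is half open. A call has exactly 5 rows; each row is the pose to reach, as a shift and turn from the pose commanded when the call began, along the tool's axes at that moment; what a row does not reach only later rows make up. A row lasts 1/10 s, in which the tool goes at most 50 mm and 8.59 degrees, less where a joint would pass 70% of its speed; a pose out of reach is approached as far as the arm can. A call with a gripper value outside its range is refused whole. The fingers move at their own pace and stop on an object; "squeeze" is the grip in N (left out, the last holds). Time passes only in rows, so rows that repeat a pose let the fingers close, or fill a call up. It gives the time, the measured TCP pose, the force, the opening and the grip force at its end, in the units of the state.
- observe(): the state, without advancing time (a new reading comes with each control period).
- viewer.grab_frame(name): name is "scene" or "top" or "wrist"; returns (picture, depth): 480x640x3 uint8, red, green, blue; 480x640 float32, m along the optical axis (not along the pixel's ray), 0 where there is no reading.
- viewer.camera_info(name): a dict with "fx", "fy", "cx", "cy" (pixels), "R" (3x3) and "t" (3): a world point X has camera coordinates R X + t. Camera axes: x right, y down, z forward; pixel columns grow to the right and rows downward; lengths in m; the calibration is good to about 2 mm. A picture is of the moment at which its call begins: read the wrist's pose just before it. camera_info takes no time and is no camera call; for the wrist camera it gives the pose at the moment of the call.
- bot.job_done(): hands the job in; it is judged then, once.
The state is a dict: "clock": time; "qpos": joint angles; "qd": joint speeds; "joint_efforts": joint torques, N m; "position": TCP position; "tool_rot": TCP orientation; "force": force on the tool from outside, world axes, zero at the start; "moment": the same for the moment, N m; "grip_width": finger opening in m; "finger_force": force on a finger pad.
Only numpy, scipy, OpenCV 4.12 (cv2) and the standard library are available. Lean on these libraries where they do the work, as an engineer would, in place of code of your own. Each camera call takes 0.05 s, during which the arm holds its last target. There are 200 camera calls.

## Task

Check the board clamped in the bench vise for level: pick up the spirit level from the bench and set it down, standing upright, on the board's narrow top edge, lengthways along it and in the middle of it. Do not drop it, let go of it there, and leave the aluminium tube and the timber offcut lying beside it where they are.

Things in the scene. Friction and masses are not known exactly. Their poses are not given: they have to be found in the camera images.
- level: Spirit level: a straight rigid aluminium bar 230 mm long, 22 mm wide and 45 mm high with black end caps, a yellow vial window in the middle of its top and two round vials in its sides; about 0.3 kg. It stands on the bench on its narrow 22 mm base, in a loose row with the tube and the offcut, in any order. Origin at the centre of its underside; x along its length, z up. Pinch it across its 22 mm width at its middle.
- board_top (a point): Middle of the top edge of the wooden board clamped on edge in the blue bench vise (vise and board are fixed; they stand on the side of the bench to the robot's right). The top edge is flat and level, 300 mm long and 45 mm wide, 200 mm above the bench and 45 mm higher than the vise's jaws. y runs along the board's length, x across it, z up.
- tube: Aluminium box tube 250 mm long, 30 mm wide, 30 mm high, open ends, lying on the bench; to be left alone. Origin at the centre of its underside, x along its length.
- offcut: Plain timber offcut 210 mm long, 38 mm wide, 38 mm high, lying on the bench; to be left alone. Origin at the centre of its underside, x along its length.
Mind the look-alikes: they are no part of the job. What is shaped like the level but orange or turquoise is not meant.

How it is judged:
By the outcome, as a careful person would: the job done as asked, in the order asked, and still so for the second after the job is handed in, with the robot touching nothing.
It also fails if it takes over 40 s, if anything falls off the work surface, if the arm or the gripper's body presses on something with over 40 N, if the wrist force passes 120 N, or if a joint passes its speed limit or range.

## Working session

There is one attempt and no reset: what is moved stays moved. The work goes in short steps, Python scripts to look and compute and a tool call to move; the robot and the scene stay as the last step left them, time stands still between calls to the robot, and variables do not carry over. Pictures are saved under pics/ and viewed, at most 10 in all, crops included, and the job is handed in when it is done.

Besides the shell and the picture viewer there is one more tool, called after "Call:" by a JSON object that holds its "op" and its "data", one argument or row to a line. play_rows: Moves the arm, as the interface text tells. Its arguments: {"type":"object","properties":{"motion":{"type":"array"},"squeeze":{"type":"number"}},"required":["motion"]}

```bash
mkdir -p pics
cat > h.py <<'E'
import numpy as np, cv2
from workcell import observe, viewer, bot
def grab(n,save):
    c=viewer.camera_info(n); p,d=viewer.grab_frame(n)
    cv2.imwrite(f'pics/{save}.png',p[:,:,::-1]); np.savez(f'{save}.npz',p=p,d=d,**{k:np.array(v) for k,v in c.items()})
def world(save,u,v,z=None):
    f=np.load(f'{save}.npz'); d=f['d'][int(v),int(u)]
    r=np.array([(u-f['cx'])/f['fx'],(v-f['cy'])/f['fy'],1]); R=f['R'];t=f['t']
    if z is not None:
        o=-R.T@t; w=R.T@r; d=(z-o[2])/w[2]
    return R.T@(r*d-t)
E
python3 - <<'E'
from h import *
s=observe(); print(s)
grab('top','top1'); grab('scene','scene1')
E
```

```text
{'clock': 0.0, 'qpos': array([ 1.08175654,  0.5220203 , -0.03631546,  1.59996554,  0.02118758,
        1.02107006, -0.11280551]), 'qd': array([ 0.00081724, -0.00193751, -0.00099671,  0.0014982 ,  0.00082512,
       -0.00017625,  0.00050576]), 'joint_efforts': array([-2.46421459e-04, -9.27081800e+01,  1.97941236e+00, -3.69920683e+01,
        1.78168580e-02,  8.18714179e-03,  2.62811579e-05]), 'position': array([ 0.25402804, -0.57070936,  0.23073714]), 'tool_rot': array([-3.14051618e+00,  7.01945549e-05,  4.18806729e-01]), 'force': array([-0.15873705, -0.23739461, -0.25744434]), 'moment': array([-0.01610804,  0.01484705,  0.03342728]), 'finger_force': 0.0, 'grip_width': 0.08511678886110516}
```

View pics/top1.png

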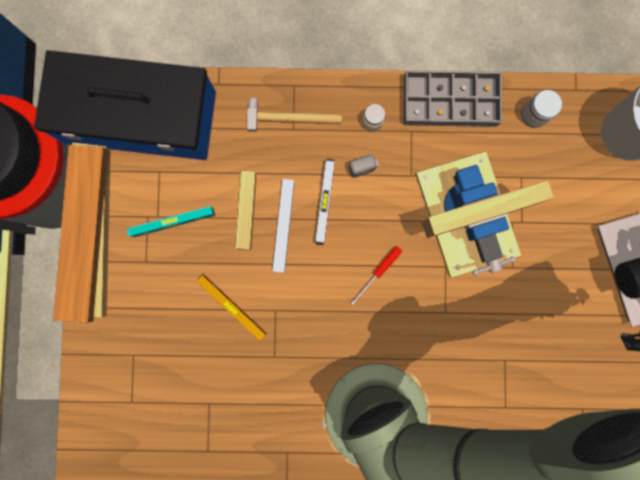

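View pics/scene1.png

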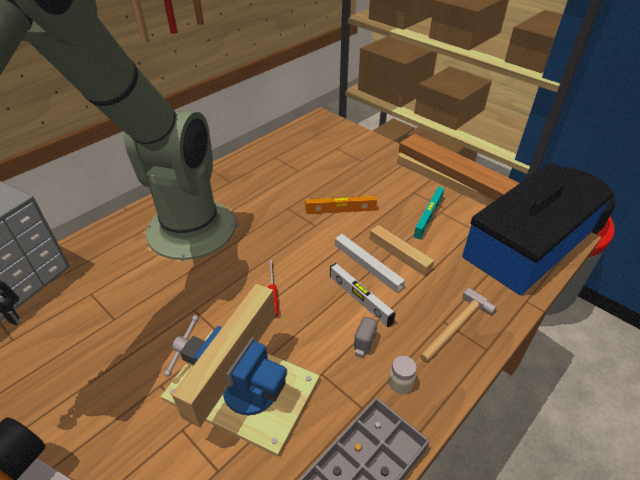

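In the top view, the level candidates are the silver bar with black caps and a yellow vial at (325,201), the turquoise bar at (170,222) and the orange bar at (232,307). The plain silver bar at (284,225) is the tube, and (246,210) is the offcut. The bar at (325,201) fits the description; the scene view also shows its end caps and side vials at (362,293). I'll confirm it in a crop and measure.

Run:
```python
from h import *
f=np.load('top1.npz'); d=f['d'];R=f['R'];t=f['t']
v,u=np.mgrid[:480,:640]
C=np.stack([(u-f['cx'])/f['fx']*d,(v-f['cy'])/f['fy']*d,d],-1)
W=(C-t)@R
def rect(box,lo,hi,name):
    u0,v0,u1,v1=box; w=W[v0:v1,u0:u1].reshape(-1,3); m=(w[:,2]>lo)&(w[:,2]<hi); w=w[m]
    r=cv2.minAreaRect((w[:,:2]*1000).astype(np.float32)); p=cv2.boxPoints(r)
    e=p[1]-p[0] if np.linalg.norm(p[1]-p[0])>np.linalg.norm(p[2]-p[1]) else p[2]-p[1]
    print(name,len(w),'c',np.round(r[0],1),'size',np.round(r[1],1),'yaw',round(np.arctan2(e[1],e[0])%np.pi,4),'z',np.median(w[:,2]).round(4))
rect((305,150,345,255),.03,.06,'level')
rect((265,170,300,280),.02,.04,'tube')
rect((228,160,262,260),.02,.05,'offcut')
rect((420,170,560,250),.19,.21,'board')
rect((340,145,385,185),.015,.1,'grey')
rect((345,240,405,310),.01,.1,'screwdriver')
rect((415,150,520,280),.01,.19,'vise')
print(W[230:232,600].round(3), W[200,380].round(3))
for n,(a,b) in dict(levelA=(329,160),levelB=(320,243)).items(): print(n,world('top1',a,b,.045))
for a,b in((427,221),(548,183),(432,235),(552,196)): print('board',world('top1',a,b,.2))
p=f['p'][145:290,225:400,::-1]; q=f['p'][160:285,410:560,::-1]
g=lambda p:cv2.resize(p,None,fx=3.2,fy=3.2,interpolation=cv2.INTER_CUBIC)
cv2.imwrite('pics/crop1.png',g(p))
```

```text
level 717 c [566.3 147.8] size [ 23.  229.9] yaw 3.0271 z 0.0446
tube 1043 c [502.1 258.6] size [ 30.7 250.3] yaw 3.0529 z 0.0295
offcut 1167 c [541.2 360.3] size [ 40.1 211. ] yaw 3.0984 z 0.0374
board 2382 c [ 532.4 -246.5] size [ 45.2 301.1] yaw 1.8871 z 0.1994
grey 461 c [666.1  43.8] size [40.8 79.5] yaw 1.9281 z 0.0616
screwdriver 416 c [369.2   6. ] size [ 28.8 198.6] yaw 2.4429 z 0.0213
vise 7019 c [ 518.1 -225.1] size [334.8 252.9] yaw 0.314 z 0.0218
[[ 0.499 -0.594  0.034]
 [ 0.497 -0.595  0.032]] [ 0.576 -0.006  0.004]
levelA [0.67596355 0.13606666 0.045     ]
levelB [0.45238199 0.15694075 0.045     ]
board [ 0.49622307 -0.09544867  0.2       ]
board [ 0.59167828 -0.384062    0.2       ]
board [ 0.4631006  -0.10727517  0.2       ]
board [ 0.5605325  -0.39307402  0.2       ]
```

View pics/crop1.png

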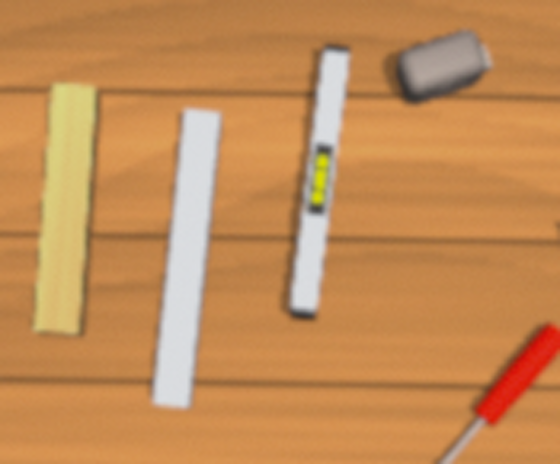

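The crop confirms it: the bar with black caps and a yellow vial at crop (320,180) is the level. The plain bar at (187,258) is the tube. I'll write a helper for the moves, then start.

```bash
cat > go.py <<'E'
import sys
from h import *
from scipy.spatial.transform import Rotation as T
x,y,z,yaw=map(float,sys.argv[1:5])
s=observe(); A=T.from_euler('xyz',s['tool_rot']); B=T.from_euler('xyz',[np.pi,0,yaw])
sh=A.inv().apply(np.array([x,y,z])-s['position'])*100; rv=(A.inv()*B).as_rotvec()
n=max(1,np.linalg.norm(sh)/22,np.linalg.norm(rv)/.7)
print('full',sh.round(2),rv.round(3),'calls',round(n,2)); print('one',(sh/n).round(2),(rv/n).round(3)); print(s['clock'],s['qpos'].round(2))
E
python3 go.py .45 -.25 .36 1.9
```

```text
full [ 30.95 -21.35 -12.9 ] [-1.000e-03 -1.000e-03 -1.481e+00] calls 2.12
one [ 14.63 -10.09  -6.1 ] [-0.  -0.  -0.7]
0.1 [ 1.08  0.52 -0.04  1.6   0.02  1.02 -0.11]
```

Call:
{"op": "play_rows", "data": {
  "motion": [
    [1,-1,-4,0,0,-0.14,1],
    [4,-3,-7,0,0,-0.28,1],
    [8,-5.5,-9.5,0,0,-0.42,1],
    [12,-8,-11.5,0,0,-0.56,1],
    [16,-11,-13,0,0,-0.7,1]
  ]
}}

```text
clock: 0.6
position: [0.3532, -0.4097, 0.3604]
tool_rot: [3.141, 0.001, 1.124]
force: [0.5, -0.7, -0.6]
grip_width: 0.0857
finger_force: 0.0
```

```bash
python3 go.py .566 .148 .36 3.027
```

```text
full [ 5.949e+01 -4.900e+00  1.000e-02] [ 0.000e+00  1.000e-03 -1.903e+00] calls 2.72
one [21.89 -1.8   0.  ] [ 0.   0.  -0.7]
0.6 [ 0.94  0.28 -0.25  1.64  0.07  1.23  0.23]
```

Call:
{"op": "play_rows", "data": {
  "motion": [
    [4.4,-0.4,0,0,0,-0.14,1],
    [8.8,-0.8,0,0,0,-0.28,1],
    [13.2,-1.1,0,0,0,-0.42,1],
    [17.6,-1.5,0,0,0,-0.56,1],
    [22,-1.8,0,0,0,-0.7,1]
  ]
}}

```text
clock: 1.1
position: [0.4324, -0.2036, 0.3593]
tool_rot: [-3.141, 0.0, 1.824]
force: [1.6, -0.7, 0.1]
grip_width: 0.0854
finger_force: 0.0
```

```bash
python3 go.py .566 .148 .25 3.027
```

```text
full [30.68 21.75 10.92] [-0.     0.    -1.203] calls 1.78
one [17.24 12.22  6.13] [-0.     0.    -0.676]
1.1 [ 0.74  0.19 -0.49  1.77  0.09  1.21  0.47]
```

Call:
{"op": "play_rows", "data": {
  "motion": [
    [3.2,2.3,0,0,0,-0.13,1],
    [6.5,4.6,0,0,0,-0.26,1],
    [9.8,7,0,0,0,-0.39,1],
    [13,9.3,1,0,0,-0.52,1],
    [16.5,11.7,3,0,0,-0.65,1]
  ]
}}

```text
clock: 1.6
position: [0.5061, -0.0154, 0.3298]
tool_rot: [3.141, 0.002, 2.473]
force: [0.9, -0.7, -1.1]
grip_width: 0.0859
finger_force: 0.0
```

```bash
python3 go.py .566 .148 .22 3.027
```

```text
full [ 5.44 16.52 10.99] [ 0.     0.002 -0.554] calls 1
one [ 5.44 16.52 10.99] [ 0.     0.002 -0.554]
1.6 [ 0.47  0.29 -0.7   1.75  0.2   1.17  0.62]
```

Call:
{"op": "play_rows", "data": {
  "motion": [
    [1.3,4,2.5,0,0,-0.14,1],
    [2.6,8,5,0,0,-0.28,1],
    [3.9,12,7.5,0,0,-0.42,1],
    [5.4,16.5,11,0,0.002,-0.554,1],
    [5.4,16.5,11,0,0.002,-0.554,1]
  ]
}}

```text
clock: 2.1
position: [0.5647, 0.1503, 0.2157]
tool_rot: [3.14, -0.007, 3.032]
force: [-0.6, -0.1, -0.3]
grip_width: 0.0853
finger_force: 0.0
```

Call:
{"op": "play_rows", "data": {
  "motion": [
    [0,0,0,0,0,0,1],
    [0,0,0,0,0,0,1],
    [0,0,0,0,0,0,1],
    [0,0,0,0,0,0,1],
    [0,0,0,0,0,0,1]
  ]
}}

```text
clock: 2.6
position: [0.5661, 0.1452, 0.22]
tool_rot: [3.141, -0.001, 3.021]
force: [0.7, -0.2, 0.3]
grip_width: 0.0854
finger_force: 0.0
```

```bash
python3 - <<'E'
from h import *
grab('wrist','w1')
f=np.load('w1.npz'); d=f['d'];R=f['R'];t=f['t']
v,u=np.mgrid[:480,:640]
W=(np.stack([(u-f['cx'])/f['fx']*d,(v-f['cy'])/f['fy']*d,d],-1)-t)@R
m=(W[...,2]>.036)&(W[...,2]<.055)&(d>0)&(abs(W[...,0]-.566)<.14)&(abs(W[...,1]-.148)<.035)
w=W[m]; r=cv2.minAreaRect((w[:,:2]*1000).astype(np.float32)); print(len(w),r,np.median(w[:,2]))
E
python3 go.py .566 .148 .10 3.027
```

```text
5435 ((566.14208984375, 144.93490600585938), (22.4615421295166, 229.73971557617188), 83.72783660888672) 0.04473692214472972
full [ 0.02  0.25 11.98] [ 0.    -0.001 -0.005] calls 1
one [ 0.02  0.25 11.98] [ 0.    -0.001 -0.005]
2.65 [ 0.18  0.57 -0.78  1.69  0.45  1.06  0.71]
```

View pics/w1.png

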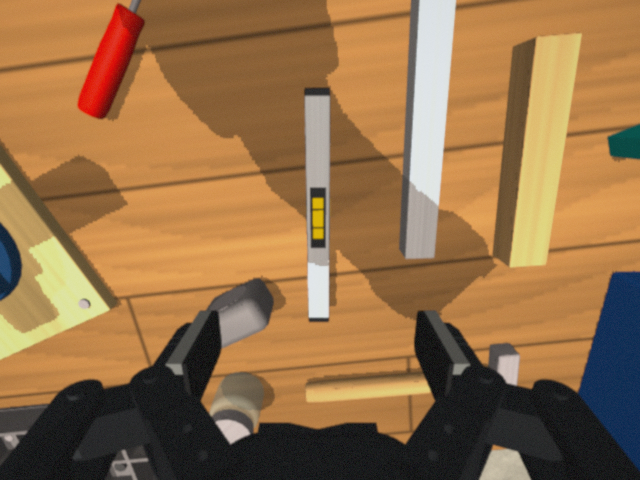

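The wrist view shows the level from (317,90) to (318,320), centred between the fingers at u≈205 and u≈430. The tube and offcut are clear of the fingers to the right. The fused level pose is (0.566, 0.146) with yaw 3.030. Descending.

Call:
{"op": "play_rows", "data": {
  "motion": [
    [0,0,3,0,0,0,1],
    [0,0,6.5,0,-0.001,-0.008,1],
    [0,0,10,0,-0.001,-0.008,1],
    [0,0,13,0,-0.001,-0.008,1],
    [0,0,14,0,-0.001,-0.008,1]
  ]
}}

```text
clock: 3.15
position: [0.5644, 0.1455, 0.0769]
tool_rot: [-3.141, -0.004, 3.031]
force: [0.5, -0.4, 0.8]
grip_width: 0.0853
finger_force: 0.0
```

```bash
python3 go.py .566 .146 .010 3.03
```

```text
full [-0.18  0.07  6.69] [-0.001 -0.004  0.001] calls 1
one [-0.18  0.07  6.69] [-0.001 -0.004  0.001]
3.15 [ 0.1   0.75 -0.67  1.8   0.61  0.82  0.59]
```

Call:
{"op": "play_rows", "data": {
  "motion": [
    [0,0,2,0,0,0,1],
    [0,0,4,0,0,0,1],
    [0,0,5.8,0,0,0,1],
    [0,0,6.7,0,0,0,1],
    [0,0,6.7,0,0,0,1]
  ]
}}

```text
clock: 3.65
position: [0.5653, 0.1462, 0.0117]
tool_rot: [3.141, -0.002, 3.031]
force: [-0.3, -0.9, 0.8]
grip_width: 0.0856
finger_force: 0.0
```

Call:
{"op": "play_rows", "data": {
  "motion": [
    [0,0,0,0,0,0,1],
    [0,0,0,0,0,0,0.6],
    [0,0,0,0,0,0,0.2],
    [0,0,0,0,0,0,-0.1],
    [0,0,0,0,0,0,-0.3]
  ],
  "squeeze": 40
}}

```text
clock: 4.15
position: [0.5657, 0.1462, 0.0126]
tool_rot: [3.141, -0.001, 3.031]
force: [0.3, -0.3, 0.1]
grip_width: 0.03
finger_force: 0.0
```

Call:
{"op": "play_rows", "data": {
  "motion": [
    [0,0,0,0,0,0,-0.5],
    [0,0,0,0,0,0,-1],
    [0,0,0,0,0,0,-1],
    [0,0,0,0,0,0,-1],
    [0,0,0,0,0,0,-1]
  ],
  "squeeze": 50
}}

```text
clock: 4.65
position: [0.5656, 0.1462, 0.0125]
tool_rot: [3.141, -0.001, 3.031]
force: [-2.4, 0.3, 5.0]
grip_width: 0.0216
finger_force: 49.3
```

Run:
```python
from h import *
s=observe();print(s['position'],s['tool_rot'],s['grip_width'],s['finger_force'],s['force'])
```

```text
[0.56560525 0.14616619 0.01253512] [ 3.14116584e+00 -6.92862532e-04  3.03063374e+00] 0.02159100213842811 49.290032386779785 [-2.41361308  0.27592887  5.02840252]
```

Call:
{"op": "play_rows", "data": {
  "motion": [
    [0,0,-0.5,0,0,0,-1],
    [0,0,-1.5,0,0,0,-1],
    [0,0,-3.5,0,0,0,-1],
    [0,0,-6,0,0,0,-1],
    [0,0,-9,0,0,0,-1]
  ]
}}

```text
clock: 5.15
position: [0.5651, 0.1461, 0.1033]
tool_rot: [3.141, -0.002, 3.031]
force: [0.5, 0.3, -2.7]
grip_width: 0.0215
finger_force: 49.0
```

Call:
{"op": "play_rows", "data": {
  "motion": [
    [0,0,-4,0,0,0,-1],
    [0,0,-8,0,0,0,-1],
    [0,0,-12,0,0,0,-1],
    [0,0,-16,0,0,0,-1],
    [0,0,-19,0,0,0,-1]
  ]
}}

```text
clock: 5.65
position: [0.5655, 0.1464, 0.2956]
tool_rot: [3.14, 0.001, 3.031]
force: [1.4, 0.4, -2.6]
grip_width: 0.0213
finger_force: 49.2
```

```bash
python3 go.py .532 -.2465 .3 1.887
```

```text
full [ -0.99 -39.42  -0.49] [ 0.002 -0.     1.144] calls 1.79
one [ -0.55 -21.99  -0.28] [ 0.001 -0.     0.638]
5.65 [ 0.21  0.5  -0.82  1.6   0.38  1.21  0.77]
```

Call:
{"op": "play_rows", "data": {
  "motion": [
    [0,-1.5,0,0,0,0.05,-1],
    [-0.1,-4.5,-0.2,0,0,0.15,-1],
    [-0.2,-8,-0.4,0,0,0.27,-1],
    [-0.4,-11.5,-0.5,0,0,0.39,-1],
    [-0.5,-15,-0.5,0,0,0.5,-1]
  ]
}}

```text
clock: 6.15
position: [0.5533, -0.0055, 0.297]
tool_rot: [-3.141, -0.001, 2.525]
force: [1.7, -0.5, -1.7]
grip_width: 0.0212
finger_force: 49.2
```

```bash
python3 go.py .532 -.2465 .3 1.887
```

```text
full [-12.2  -20.89  -0.31] [-0.001 -0.001  0.638] calls 1.1
one [-11.1  -18.99  -0.28] [-0.001 -0.001  0.58 ]
6.15 [ 0.41  0.41 -0.69  1.68  0.28  1.15  0.6 ]
```

Call:
{"op": "play_rows", "data": {
  "motion": [
    [-2,-3.5,0,0,0,0.11,-1],
    [-4.2,-7,0,0,0,0.22,-1],
    [-6.2,-10.5,0,0,0,0.33,-1],
    [-8.2,-14,0,0,0,0.43,-1],
    [-10,-17,0,0,0,0.52,-1]
  ]
}}

```text
clock: 6.65
position: [0.5372, -0.2027, 0.2968]
tool_rot: [-3.14, -0.001, 2.005]
force: [0.3, 0.6, -1.9]
grip_width: 0.0214
finger_force: 49.2
```

```bash
python3 go.py .532 -.2465 .3 1.887
```

```text
full [-3.76 -2.31 -0.32] [-0.001 -0.001  0.118] calls 1
one [-3.76 -2.31 -0.32] [-0.001 -0.001  0.118]
6.65 [ 0.63  0.42 -0.52  1.64  0.22  1.15  0.49]
```

Call:
{"op": "play_rows", "data": {
  "motion": [
    [-1.5,-1,0,0,0,0.05,-1],
    [-3,-1.9,0,0,0,0.1,-1],
    [-3.8,-2.3,0,0,0,0.118,-1],
    [-3.8,-2.3,0,0,0,0.118,-1],
    [-3.8,-2.3,0,0,0,0.118,-1]
  ]
}}

```text
clock: 7.15
position: [0.5342, -0.2432, 0.297]
tool_rot: [-3.141, -0.001, 1.895]
force: [0.4, -0.2, -3.1]
grip_width: 0.0215
finger_force: 49.2
```

```bash
python3 - <<'E'
from h import *
for n in('wrist','top'):
    grab(n,n[0]+'2'); f=np.load(n[0]+'2.npz'); d=f['d'];R=f['R'];t=f['t']
    v,u=np.mgrid[:480,:640]
    W=(np.stack([(u-f['cx'])/f['fx']*d,(v-f['cy'])/f['fy']*d,d],-1)-t)@R
    m=(W[...,2]>.19)&(W[...,2]<.215)&(d>0)&(abs(W[...,0]-.532)<.1)&(abs(W[...,1]+.2465)<.2)
    w=W[m]; r=cv2.minAreaRect((w[:,:2]*1000).astype(np.float32)); print(n,len(w),r,np.median(w[:,2]))
    b=np.array([np.cos(1.887),np.sin(1.887)]); nn=np.array([-b[1],b[0]]); c=(w[:,:2]-[.532,-.2465])
    a,p=c@b,c@nn; print('along',a.min(),a.max())
    for s in np.arange(-.14,.15,.04):
        k=abs(a-s)<.01
        if k.sum()>20: print(round(s,2),np.percentile(p[k],[1,99]).round(4))
s=observe();print(s['position'],s['tool_rot'])
E
python3 go.py .532 -.2465 .2125 1.887
```

```text
wrist 509 ((512.239013671875, -256.2864990234375), (2.43912935256958, 298.62176513671875), 18.212627410888672) 0.19900962921910814
along -0.15246612405407142 0.14615397968314844
-0.14 [0.0205 0.0227]
-0.02 [0.0212 0.0227]
0.02 [0.0213 0.023 ]
0.06 [0.0217 0.023 ]
0.1 [0.022 0.023]
0.14 [0.0222 0.0228]
top 867 ((515.3091430664062, -194.36253356933594), (45.13948059082031, 191.2484893798828), 18.131336212158203) 0.19939274310484298
along -0.040886585596059795 0.15036831602934544
-0.02 [-0.0221  0.0218]
0.02 [-0.0225  0.0218]
0.06 [-0.0226  0.0218]
0.1 [-0.022   0.0217]
0.14 [-0.0218  0.0217]
[ 0.53424924 -0.24309656  0.29712809] [-3.14129993e+00 -1.25040678e-03  1.89509099e+00]
full [-0.26 -0.32  8.46] [-0.    -0.001  0.008] calls 1
one [-0.26 -0.32  8.46] [-0.    -0.001  0.008]
7.25 [ 0.67  0.43 -0.48  1.6   0.21  1.16  0.46]
```

View pics/w2.png

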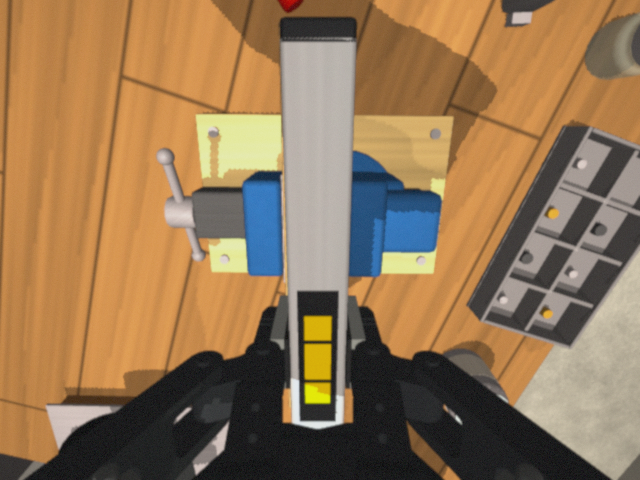

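The wrist view shows the level gripped at its vial (318,355), running up to (318,20) parallel to the board beneath it. I'll check its tilt in the hand, then come down.

```bash
python3 - <<'E'
from h import *
f=np.load('w2.npz'); d=f['d'];R=f['R'];t=f['t']
P=np.array([world('w2',318,v) for v in range(50,280,10)]); b=np.array([np.cos(1.895),np.sin(1.895)])
a=(P[:,:2]-[.5342,-.2431])@b; print(np.polyfit(a,P[:,2],1),a.min(),a.max())
E
python3 go.py .5325 -.248 .2175 1.888
```

```text
[0.00203369 0.32928033] 0.03613272384575383 0.10428272250871372
full [-0.42 -0.32  7.96] [-0.    -0.001  0.007] calls 1
one [-0.42 -0.32  7.96] [-0.    -0.001  0.007]
7.25 [ 0.67  0.43 -0.48  1.6   0.21  1.16  0.46]
```

Call:
{"op": "play_rows", "data": {
  "motion": [
    [-0.2,-0.15,1,0,0,0.003,-1],
    [-0.4,-0.3,3,0,0,0.007,-1],
    [-0.4,-0.3,5.2,0,0,0.007,-1],
    [-0.4,-0.3,7.2,0,0,0.007,-1],
    [-0.4,-0.3,7.9,0,0,0.007,-1]
  ]
}}

```text
clock: 7.75
position: [0.5313, -0.2485, 0.2157]
tool_rot: [-3.139, -0.003, 1.886]
force: [-0.5, -0.5, -1.5]
grip_width: 0.0214
finger_force: 49.2
```

Call:
{"op": "play_rows", "data": {
  "motion": [
    [0,0,0,0,0,0,-1],
    [0,0,0,0,0,0,-1],
    [0,0,0,0,0,0,-1],
    [0,0,0,0,0,0,-1],
    [0,0,0,0,0,0,-1]
  ]
}}

```text
clock: 8.25
position: [0.5324, -0.2492, 0.2185]
tool_rot: [-3.141, -0.0, 1.886]
force: [0.2, -0.2, -2.0]
grip_width: 0.0215
finger_force: 49.2
```

```bash
python3 go.py .5325 -.248 .2125 1.888; python3 -c "
from h import *;print(observe()['position'],observe()['tool_rot'],observe()['force'])"
```

```text
full [0.11 0.04 0.6 ] [-0.    -0.    -0.002] calls 1
one [0.11 0.04 0.6 ] [-0.    -0.    -0.002]
8.25 [ 0.66  0.51 -0.46  1.7   0.26  1.    0.42]
[ 0.53242725 -0.24917162  0.21853421] [-3.14148280e+00 -3.27749055e-04  1.88572415e+00] [ 0.20617631 -0.21720834 -1.97069419]
```

Lowering slowly while watching the force.

Call:
{"op": "play_rows", "data": {
  "motion": [
    [0.05,0,0.1,0,0,0,-1],
    [0.1,0,0.2,0,0,-0.002,-1],
    [0.1,0,0.3,0,0,-0.002,-1],
    [0.1,0,0.4,0,0,-0.002,-1],
    [0.1,0,0.5,0,0,-0.002,-1]
  ]
}}

```text
clock: 8.75
position: [0.5319, -0.2481, 0.2129]
tool_rot: [-3.141, -0.001, 1.888]
force: [-0.2, -0.5, -2.5]
grip_width: 0.0211
finger_force: 49.2
```

Call:
{"op": "play_rows", "data": {
  "motion": [
    [0,0,0.03,0,0,0,-1],
    [0,0,0.06,0,0,0,-1],
    [0,0,0.06,0,0,0,-1],
    [0,0,0.06,0,0,0,-1],
    [0,0,0.06,0,0,0,-1]
  ]
}}

```text
clock: 9.25
position: [0.532, -0.2481, 0.2126]
tool_rot: [-3.141, -0.001, 1.888]
force: [-2.5, 0.6, 2.4]
grip_width: 0.0212
finger_force: 49.7
```

Contact: Fz went from -2.5 to +2.4 N. Releasing.

Call:
{"op": "play_rows", "data": {
  "motion": [
    [0,0,0,0,0,0,-0.4],
    [0,0,0,0,0,0,-0.2],
    [0,0,0,0,0,0,0],
    [0,0,0,0,0,0,0.2],
    [0,0,0,0,0,0,0.4]
  ]
}}

```text
clock: 9.75
position: [0.532, -0.2482, 0.2125]
tool_rot: [-3.141, -0.001, 1.888]
force: [-1.0, -0.7, -0.2]
grip_width: 0.0601
finger_force: 0.0
```

Call:
{"op": "play_rows", "data": {
  "motion": [
    [0,0,0,0,0,0,0.4],
    [0,0,-1,0,0,0,0.4],
    [0,0,-3,0,0,0,0.4],
    [0,0,-6,0,0,0,0.4],
    [0,0,-10,0,0,0,0.4]
  ]
}}

```text
clock: 10.25
position: [0.5315, -0.248, 0.3133]
tool_rot: [-3.14, -0.002, 1.888]
force: [0.5, -0.2, -0.2]
grip_width: 0.0596
finger_force: 0.0
```

Call:
{"op": "play_rows", "data": {
  "motion": [
    [0,0,-3,0,0,0,0.4],
    [0,0,-5,0,0,0,0.4],
    [0,0,-6,0,0,0,0.4],
    [0,0,-6,0,0,0,0.4],
    [0,0,-6,0,0,0,0.4]
  ]
}}

```text
clock: 10.75
position: [0.5318, -0.2482, 0.3716]
tool_rot: [-3.14, -0.002, 1.888]
force: [-0.5, 0.2, 0.5]
grip_width: 0.0602
finger_force: 0.0
```

Run:
```python
from h import *
grab('scene','s3'); grab('wrist','w3')
f=np.load('w3.npz'); d=f['d'];R=f['R'];t=f['t']
v,u=np.mgrid[:480,:640]
W=(np.stack([(u-f['cx'])/f['fx']*d,(v-f['cy'])/f['fy']*d,d],-1)-t)@R
for lo,hi in((.235,.255),(.19,.21)):
    m=(W[...,2]>lo)&(W[...,2]<hi)&(d>0)&(abs(W[...,0]-.532)<.1)&(abs(W[...,1]+.2465)<.2)
    w=W[m]; print(len(w),cv2.minAreaRect((w[:,:2]*1000).astype(np.float32)),np.median(w[:,2]))
p=[cv2.imread('pics/s3.png')[220:440,130:400],cv2.imread('pics/w3.png')]
p=[cv2.resize(q,(400,round(400*q.shape[0]/q.shape[1]))) for q in p]; h=max(q.shape[0] for q in p)
cv2.imwrite('pics/both3.png',np.hstack([cv2.copyMakeBorder(q,0,h-q.shape[0],0,0,0) for q in p]))
print(observe()['position'],observe()['qd'].round(3))
```

```text
7230 ((531.8851928710938, -249.78759765625), (22.608318328857422, 229.025390625), 18.104616165161133) 0.24479934584630025
7729 ((532.5265502929688, -249.37376403808594), (45.14063262939453, 300.6044921875), 18.117263793945312) 0.19962712094057802
[ 0.53172615 -0.24818523  0.37128162] [-0.001  0.001  0.002 -0.002  0.     0.003  0.001]
```

View pics/both3.png

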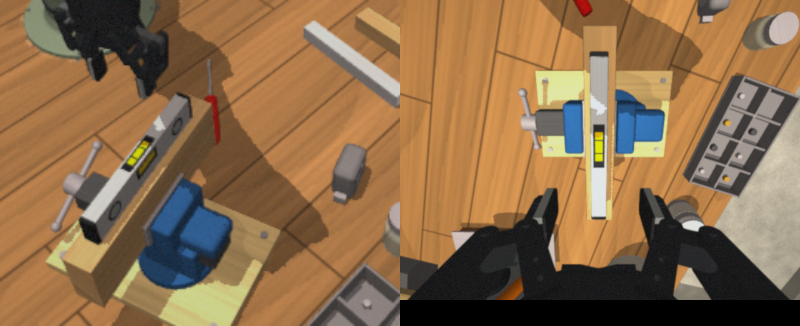

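Both views show the level upright on the board's edge: the left crop from (88,228) to (180,105), the right one centred at (598,135). It is within 1 mm of the board's middle and parallel to it, and the gripper is well clear. Handing in.

```bash
python3 -c "
from workcell import bot;print(bot.job_done())"
```

```text
the job is handed in; nothing more can be done
None
```

The spirit level stands upright and released on the board's top edge, lengthways along it and within about 1 mm of its middle; the tube and offcut were not touched, and the job was handed in at about 11 s.

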